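Unpile a dismantled converter into its nests

ROBOT

A 7-joint arm with a two-finger parallel gripper is mounted at the origin on the work surface. World frame = base frame: x ahead of the robot, y to its left, z up, the work surface at z = 0. Lengths are in mm, angles in rad, forces in N, time in s.
With the tool pointing down it reaches from about 400 to 875 mm from the base axis. Payload 4.4 kg.
Tool frame: the origin (TCP) lies at the very end of the fingers, on their centre line; the grasp point (between the pads) lies 19 mm behind it; z points along the fingers, y is the line along which they close (so a half turn about z gives the same grasp; the last joint's range is limited). The gripper opens to 85 mm and grips with 20 to 120 N. Pads are 22 mm wide; open, the fingers measure 114 mm over their backs; the gripper's body (76 mm by 85 mm) begins 54 mm behind the grasp point. The pads swing forward as they close: fully open they stand 13 mm farther back than shut.
Start: joints at [-1.286, 0.628, 0.038, 1.517, -0.027, 0.996, -0.02], TCP at [223.349, 610.437, 231.313] pointing down, gripper open.
Joint ranges: [-3.06, 3.06], [-0.37, 2.12], [-1.25, 1.32], [0.18, 2.47], [-1.1, 4.24], [0.23, 1.98], [-2.94, 2.94]. Speed limits (rad/s): [2.57, 2.57, 3.14, 3.14, 3.14, 3.14, 3.14].

INTERFACE

Orientations are given as [roll, pitch, yaw] about the fixed x, y, z axes, in that order (R = Rz(yaw) Ry(pitch) Rx(roll)).
In Python, from cell import monitor, viewer, workorder gives the robot as it stands.
- The arm moves only by the tool arm_command, never from a script. Its argument "series" is one flat list of numbers, 5 for each row, row after row: the opening in per cent of the stroke, from 0 (shut) to 100 (fully open), then the shift along the tool's x, y, z in cm, then the turn about the tool's z in degrees. In form: [claw, x, y, z, roll, claw, x, y, z, roll, ...]. A call has exactly 5 rows; each row is the pose to reach, as a shift and turn from the pose commanded when the call began, along the tool's axes at that moment; what a row does not reach only later rows make up. A row lasts 1/12 s, in which the tool goes at most 41.7 mm and 7.16 degrees, less where a joint would pass 70% of its speed; a pose out of reach is approached as far as the arm can. A call with a gripper value outside its range is refused whole. The fingers move at their own pace and stop on an object; the grip force is fixed at half the most. Time passes only in rows, so rows that repeat a pose let the fingers close, or fill a call up. It gives the time, the measured TCP pose, the force, the opening and the grip force at its end, in the units of the state.
- monitor.read_state(): the state, without advancing time (a new reading comes with each control period).
- viewer.get_image(name): name is "scene" or "side" or "wrist"; returns (picture, depth): 384x512x3 uint8, red, green, blue; 384x512 float32, mm along the optical axis (not along the pixel's ray), 0 where there is no reading.
- viewer.camera_model(name): a dict with "mtx" (3x3 intrinsics, pixels), "R" (3x3) and "t" (3): a world point X has camera coordinates R X + t. Camera axes: x right, y down, z forward; pixel columns grow to the right and rows downward; lengths in mm; the calibration is good to about 2 mm. A picture is of the moment at which its call begins: read the wrist's pose just before it. camera_model takes no time and is no camera call; for the wrist camera it gives the pose at the moment of the call.
- workorder.finish_job(): hands the job in; it is judged then, once.
The state is a dict: "clock": time; "qpos": joint angles; "qd": joint speeds; "tau": joint torques, N m; "eef_pos": TCP position; "tool_rot": TCP orientation; "force": force on the tool from outside, world axes, zero at the start; "torque": the same for the moment, N m; "width": finger opening in mm; "gripper_force": force on a finger pad.
Only numpy, scipy, OpenCV 4.12 (cv2) and the standard library are available. Lean on these libraries where they do the work, as an engineer would, in place of code of your own. Each camera call takes 0.05 s, during which the arm holds its last target. There are 200 camera calls.

TASK

The parts of a dismantled power converter are piled up on the soldering bench. Take the pile apart and set each of the four parts the right way up in the shallow tray made for its shape, lying flat inside the rim: the aluminium enclosure in the large oblong tray, the black module in the smaller oblong one, the finned heat sink in the square one and the wound copper ring in the round one. Do not drop or tip over any part, and leave the screwdriver and the tip cleaner where they are.

Things in the scene. Friction and masses are not known exactly. Their poses are not given: they have to be found in the camera images.
- enclosure: closed die-cast aluminium box, bottom of the pile: 62 mm (x) by 130 mm (y), 34 mm high, flat top with a dark screw in each corner, about 0.35 kg. Origin: centre of the underside, z up, y along its length.
- module: black converter block lying on the enclosure: 50 mm (x) by 100 mm (y), 26 mm high, flat black top, brass terminals on its two short ends, about 0.25 kg. Origin: centre of the underside, z up, y along its length, nearly parallel to the enclosure's.
- heatsink: finned aluminium heat sink standing on one end of the module, fins up: 40 by 40 mm, 26 mm high, about 0.08 kg. Origin: centre of the underside, z up. Fins run along y; gripped across x it is as firm as a solid block. At the start its y is within about 0.2 rad of the module's; it may go in its tray any way round.
- choke: ring core wound with copper wire, lying flat on the other end of the module: 38 mm outside diameter, 18 mm hole, 22 mm high, about 0.09 kg. Origin: centre of the underside, z up (on the ring's axis). There is about 13 mm between it and the heat sink.
- nest_enclosure: tray for the enclosure, the large oblong one: fixed shallow tray, grey floor and black rim, floor 3 mm thick, rim 3 mm wide standing 8 mm above the bench (5 mm above the floor); inside 76 mm (x) by 144 mm (y). Origin: centre of the underside, z up.
- nest_module: tray for the module, the smaller oblong one: fixed shallow tray, grey floor and black rim, floor 3 mm thick, rim 3 mm wide standing 8 mm above the bench (5 mm above the floor); inside 64 mm (x) by 114 mm (y). Origin: centre of the underside, z up.
- nest_heatsink: tray for the heat sink, the square one: fixed shallow tray, grey floor and black rim, floor 3 mm thick, rim 3 mm wide standing 8 mm above the bench (5 mm above the floor); inside 54 by 54 mm, sides along its x and y. Origin: centre of the underside, z up.
- nest_choke: tray for the wound ring, the round one: fixed shallow tray, grey floor and black rim, floor 3 mm thick, rim 3 mm wide standing 8 mm above the bench (5 mm above the floor); inside diameter 54 mm. Origin: centre of the underside, z up.
- tip_cleaner: round dark steel pot filled with brass wool, for wiping soldering tips: 66 mm diameter, 48 mm high; loose, to be left alone. Origin: centre of the underside, z up.
- screwdriver: screwdriver with red handle lying on the bench, 160 mm long along its x, handle to -x, 26 mm thick; loose, to be left alone. Origin: under the middle of its length.
There are look-alikes about, which are no part of the job. Of the things shaped like the choke, the copper one is meant. Leave any purple look-alike of the enclosure alone.

How it is judged (in metres and radians):
At the end, for the whole second after the job is handed in: Each of the four parts lies upright (tilt under 0.1 rad) on the floor of its own tray (underside less than 5.5 mm above the tray's underside, whose floor is 3 mm thick), its centre within 12 mm of the tray's centre, and is at rest (under 0.02 m/s) (horizontal distance between enclosure and nest_enclosure below 0.012 m and z of enclosure in the frame of nest_enclosure below 0.0055 m and angle between each of enclosure, module, heatsink, choke's own z axis and vertical below 0.1 rad and linear speed of each of enclosure, module, heatsink, choke below 0.02 m/s and horizontal distance between module and nest_module below 0.012 m and z of module in the frame of nest_module below 0.0055 m and horizontal distance between heatsink and nest_heatsink below 0.012 m and z of heatsink in the frame of nest_heatsink below 0.0055 m and horizontal distance between choke and nest_choke below 0.012 m and z of choke in the frame of nest_choke below 0.0055 m); the robot touches nothing.
It fails at once if a part is dropped: moving faster than 0.7 m/s while the fingers touch nothing (a free fall of about 25 mm) ((linear speed of enclosure above 0.7 m/s and contact force between the fingers and anything else below 0.1 N) or (linear speed of module above 0.7 m/s and contact force between the fingers and anything else below 0.1 N) or (linear speed of heatsink above 0.7 m/s and contact force between the fingers and anything else below 0.1 N) or (linear speed of choke above 0.7 m/s and contact force between the fingers and anything else below 0.1 N)).
It fails at once if a part is tipped over (tilted more than 0.7 rad) (angle between any of enclosure, module, heatsink, choke's own z axis and vertical above 0.7 rad).
It fails at once if the tip cleaner or the screwdriver is moved more than 30 mm (distance of any of tip_cleaner, screwdriver from where it was at the start of the episode above 0.03 m).
It also fails if it takes over 112 s, if anything falls off the work surface, if the arm or the gripper's body presses on something with over 40 N, if the wrist force passes 120 N, or if a joint passes its speed limit or range.

## Working session

There is one attempt and no reset: what is moved stays moved. The work goes in short steps, Python scripts to look and compute and a tool call to move; the robot and the scene stay as the last step left them, time stands still between calls to the robot, and variables do not carry over. Pictures are saved under pics/ and viewed, at most 14 in all, crops included, and the job is handed in when it is done.

Besides the shell and the picture viewer there is one more tool, called after ">>>" by a JSON object that holds its "op" and its "data", one argument or row to a line. arm_command: Moves the arm, as the interface text tells. Its arguments: {"type":"object","properties":{"series":{"type":"array","items":{"type":"number"}}},"required":["series"]}

```bash
ls; mkdir -p pics
python3 - <<'E'
from cell import monitor, viewer
import cv2,numpy as np
print(monitor.read_state())
for n in("scene","side"):
    p,d=viewer.get_image(n); cv2.imwrite(f"pics/{n}0.png",p[:,:,::-1]); np.savez(f"{n}0.npz",p=p,d=d)
    m=viewer.camera_model(n); print(n,m, (-m["R"].T@m["t"]))
E
```

```text
pics
{'clock': 0.0, 'qpos': array([-1.28581961,  0.62936107,  0.03843159,  1.51837358, -0.02703139,
        0.99628486, -0.01997975]), 'qd': array([ 6.90132901e-05,  8.26393447e-04,  4.55910605e-04,  2.38100098e-03,
        6.10104498e-04,  2.97359537e-04, -6.36747502e-04]), 'tau': array([ 6.77441294e-04, -5.63406551e+01,  1.22693505e+00, -1.93448710e+01,
        1.11808433e-02,  1.02063100e-02, -6.13121159e-06]), 'eef_pos': array([223.10139312, 609.84651432, 230.37741688]), 'tool_rot': array([-3.13968307e+00, -6.37737534e-06,  2.79082735e+00]), 'force': array([-0.52452391,  0.46377952, -1.25964968]), 'torque': array([ 0.02708658,  0.00519831, -0.0579026 ]), 'gripper_force': 0.0, 'width': 85.08125716608535}
scene {'mtx': array([[479.39231189,   0.        , 253.63684139],
       [  0.        , 479.39231189, 194.85309377],
       [  0.        ,   0.        ,   1.        ]]), 'R': array([[ 0.72846413,  0.68489847, -0.01594076],
       [ 0.49674843, -0.54408381, -0.67617586],
       [-0.47178492,  0.48465131, -0.73656778]]), 't': array([-377.72533897, -275.00776424, 1671.98437953])} [1200.58605101 -701.2531913  1039.55498329]
side {'mtx': array([[357.82211073,   0.        , 259.00586723],
       [  0.        , 357.82211073, 194.69363083],
       [  0.        ,   0.        ,   1.        ]]), 'R': array([[ 0.97190027, -0.23526096, -0.00788306],
       [-0.15551128, -0.61658116, -0.77177971],
       [ 0.17670909,  0.75131881, -0.63584113]]), 't': array([-576.26760654,  112.24148396,  855.59338612])} [ 426.33833264 -709.19069316  626.10441165]
```

View pics/scene0.png

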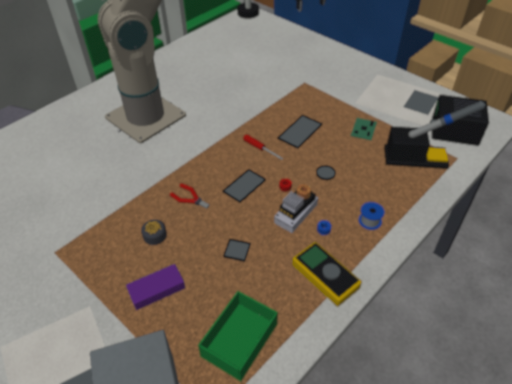

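View pics/side0.png

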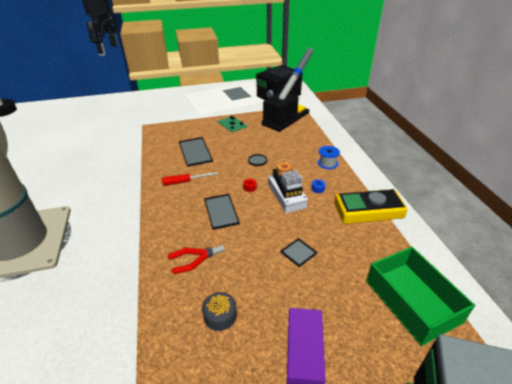

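The scene picture shows the pile at about (297,207), with the copper ring on its far end at (303,190). The large or small oblong trays are at (244,185) and (300,130), the square tray at (237,250) and the round one at (326,172). The side view agrees: pile (287,188), trays (222,211), (195,152), (298,252) and (258,159).

```bash
cat > h.py <<'E'
from cell import monitor, viewer
import cv2,numpy as np
def cast(m,uv,z):
    uv=np.asarray(uv,float).reshape(-1,2); K=np.linalg.inv(m["mtx"])
    r=(m["R"].T@K@np.c_[uv,np.ones(len(uv))].T).T; c=-m["R"].T@m["t"]
    return c+r*((z-c[2])/r[:,2])[:,None]
def pts(m,d):
    v,u=np.mgrid[:d.shape[0],:d.shape[1]]
    K=np.linalg.inv(m["mtx"]); c=np.stack([u,v,np.ones_like(u)],-1)@K.T*d[...,None]
    return (c-m["t"])@m["R"]
def rect(m,mask,z):
    "largest contour of mask cast on plane z: centre, sizes, long-axis angle"
    cs,_=cv2.findContours(mask.astype(np.uint8),cv2.RETR_EXTERNAL,cv2.CHAIN_APPROX_NONE)
    c=max(cs,key=cv2.contourArea)
    return wrect(cast(m,c[:,0],z))
def wrect(p):
    (x,y),(w,h),a=cv2.minAreaRect(p[:,:2].astype(np.float32))
    if w>h: w,h,a=h,w,a+90
    return np.round([x,y,w,h,(a+90-90)%180],1)  # angle a: direction of short side, deg
E
python3 - <<'E'
from h import *
for n,seeds in(("scene",[(244,185),(300,130),(237,250),(326,172)]),("side",[(222,211),(195,152),(298,252),(258,159)])):
    f=np.load(n+"0.npz");p,d=f["p"],f["d"];m=viewer.camera_model(n)
    hsv=cv2.cvtColor(p,cv2.COLOR_RGB2HSV)
    mask=((hsv[...,1]<75)&(hsv[...,2]<135)).astype(np.uint8)
    k,l=cv2.connectedComponents(mask)
    for s in seeds:
        print(n,s,hsv[s[1],s[0]],(l==l[s[1],s[0]]).sum(),rect(m,l==l[s[1],s[0]],7))
    X=pts(m,d); w=(X[...,2]>12)&(X[...,2]<150)&(X[...,0]>250)&(X[...,0]<1000)&(np.abs(X[...,1])<600)
    k,l,st,c=cv2.connectedComponentsWithStats(w.astype(np.uint8))
    for i in range(1,k):
        if st[i,4]>40:
            q=X[l==i]; print(i,st[i,4],c[i].round(),wrect(q),"zmax",q[:,2].max().round(1))
E
```

```text
scene (244, 185) [99 21 85] 657 [490.5 -11.6  68.2 118.6   3.1]
scene (300, 130) [99 21 85] 702 [453.8 293.4  80.5 150.    6.1]
scene (237, 250) [99 21 84] 386 [ 640.3 -194.9   57.6   58.6   28.2]
scene (326, 172) [94 21 84] 197 [636.1 195.   51.9  53.1 132.3]
1 2784 [424. 141.] [813.3 477.5 171.7 280.2 160.9] zmax 149.9
13 188 [257. 143.] [423.7 141.2  24.6 156.9  90.4] zmax 31.4
19 111 [285. 183.] [582.4  67.6  37.4  37.5   8.2] zmax 25.7
21 236 [189. 195.] [ 410.8 -154.8   63.6  117.5   98.4] zmax 20.2
22 1144 [296. 206.] [672.8   9.9  64.  134.    5.6] zmax 89.1
23 431 [372. 213.] [840.8 129.7  63.1  63.6 156.6] zmax 51.2
25 487 [153. 231.] [ 440.9 -312.9   63.5   65.8  130.7] zmax 51.6
26 136 [324. 226.] [765.7  16.9  36.4  36.9  84.4] zmax 27.0
27 2187 [326. 272.] [861.1 -99.9  89.3 165.2  82.9] zmax 49.4
28 1390 [155. 285.] [ 576.6 -415.    66.   130.6  161.6] zmax 39.7
29 1921 [238. 333.] [ 820.8 -369.6  111.5  162.2   11.4] zmax 64.2
30 2371 [148. 358.] [ 764.3 -578.1  112.4  117.7   61.5] zmax 144.7
side (222, 211) [ 92  27 122] 790 [487.8 -15.4  66.5 118.8   2.9]
side (195
[... 192 characters left out ...]
]
1 1678 [282. 102.] [814.  474.7 169.7 283.2 161.3] zmax 149.6
5 323 [329. 154.] [840.9 127.3  61.3  65.8 137.8] zmax 46.9
6 1193 [288. 186.] [671.9   7.4  61.9 131.2   6.4] zmax 87.3
7 237 [180. 178.] [417.5 141.2  22.6 145.5  93.2] zmax 26.6
9 111 [250. 183.] [581.7  65.9  34.6  38.1   4.6] zmax 23.8
10 122 [319. 184.] [765.6  14.   35.6  37.4 123. ] zmax 25.0
11 1834 [370. 204.] [ 860.7 -102.2   88.   165.7   82.6] zmax 47.2
12 393 [194. 256.] [ 412.7 -155.6   62.   123.1   98.9] zmax 18.0
13 7546 [442. 328.] [ 808.5 -432.6  163.6  313.1  168.1] zmax 142.1
14 1019 [220. 310.] [ 439.6 -315.    61.9   65.4   81.2] zmax 48.6
15 2714 [306. 347.] [ 576.5 -417.    62.6  130.8  161.3] zmax 36.8
```

>>> {"op": "arm_command", "data": {
  "series": [100,-3.1,-2.1,0,0,100,-6.3,-4.1,0,0,100,-9.4,-6.2,0,0,100,-12.6,-8.2,0,0,100,-15.7,-10.25,0,0]
}}

```text
clock: 0.52
eef_pos: [336.3, 458.4, 231.0]
tool_rot: [-3.141, 0.0, 2.791]
force: [1.2, -0.4, -1.1]
width: 85.1
gripper_force: 0.0
```

>>> {"op": "arm_command", "data": {
  "series": [100,-3.1,-2.1,0,0,100,-6.3,-4.1,0,0,100,-9.4,-6.2,0,0,100,-12.6,-8.2,0,0,100,-15.7,-10.25,0,0]
}}

```text
clock: 0.93
eef_pos: [448.5, 308.3, 231.1]
tool_rot: [-3.141, -0.0, 2.791]
force: [0.6, 0.9, 0.1]
width: 85.5
gripper_force: 0.0
```

>>> {"op": "arm_command", "data": {
  "series": [100,-3.1,-2.1,0,0,100,-6.3,-4.1,0,0,100,-9.4,-6.2,0,0,100,-12.6,-8.2,0,0,100,-15.7,-10.25,0,0]
}}

```text
clock: 1.35
eef_pos: [560.7, 158.0, 231.0]
tool_rot: [-3.141, -0.0, 2.791]
force: [0.8, -0.0, -0.5]
width: 85.4
gripper_force: 0.0
```

>>> {"op": "arm_command", "data": {
  "series": [100,-3.1,-2.1,0,0,100,-6.3,-4.1,0,0,100,-9.4,-6.2,0,0,100,-12.6,-8.2,0,0,100,-15.7,-10.25,0,0]
}}

```text
clock: 1.77
eef_pos: [672.8, 7.9, 230.8]
tool_rot: [-3.141, -0.001, 2.791]
force: [0.7, 0.5, 0.2]
width: 85.5
gripper_force: 0.0
```

>>> {"op": "arm_command", "data": {
  "series": [100,0,0,0,7,100,0,0,0,14,100,0,0,0,21,100,0,0,0,28,100,0,0,0,32]
}}

```text
clock: 2.18
eef_pos: [671.8, 9.6, 230.6]
tool_rot: [-3.141, -0.001, 2.226]
force: [-0.2, -0.1, 0.1]
width: 85.2
gripper_force: 0.0
```

>>> {"op": "arm_command", "data": {
  "series": [100,0,0,0,7,100,0,0,0,14,100,0,0,0,21,100,0,0,0,28,100,0,0,0,32]
}}

```text
clock: 2.6
eef_pos: [671.8, 9.8, 230.7]
tool_rot: [-3.14, -0.0, 1.668]
force: [0.0, -0.5, 0.1]
width: 85.5
gripper_force: 0.0
```

Works as expected. Look from the wrist.

Run:
```python
from h import *
m=viewer.camera_model("wrist");p,d=viewer.get_image("wrist"); cv2.imwrite("pics/w1.png",p[:,:,::-1]);np.savez("w1.npz",p=p,d=d)
print(monitor.read_state()["eef_pos"],-m["R"].T@m["t"])
hsv=cv2.cvtColor(p,cv2.COLOR_RGB2HSV)
X=pts(m,d); ok=d>0
for n,lo,hi in(("top>75",72,95),("mod 55-64",55,64),("enc 29-38",29,38)):
    w=ok&(X[...,2]>lo)&(X[...,2]<hi)&(np.abs(X[...,0]-672)<90)&(np.abs(X[...,1]-9)<100)
    k,l,st,c=cv2.connectedComponentsWithStats(w.astype(np.uint8))
    for i in range(1,k):
        if st[i,4]>300: q=X[l==i]; print(n,st[i,4],c[i].round(),wrect(q),np.median(q[:,2]).round(1))
```

```text
[671.78946655   9.85768408 230.60544394] [663.74735217  87.70814094 374.93666641]
top>75 778 [259. 157.] [670.3  38.2  36.3  37.4   6.2] 83.7
mod 55-64 1238 [257. 162.] [671.3  13.   50.   99.4   2.1] 61.7
enc 29-38 793 [249. 140.] [669.9  16.9  62.  115.7   5.9] 35.4
```

View pics/w1.png

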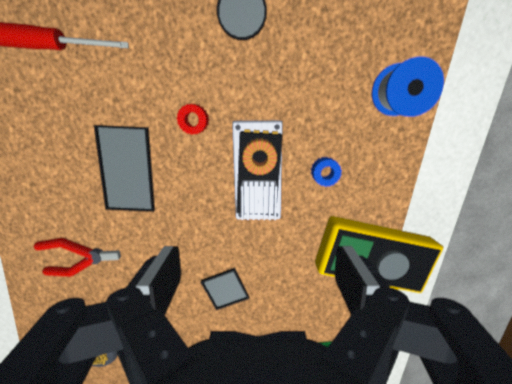

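The choke is at pixel (259,157) and the heat sink's fins at (262,200), running along the image's vertical. The red and blue rings are clear of the fingers.

>>> {"op": "arm_command", "data": {
  "series": [100,1.4,0.1,0,0,100,2.84,0.15,0,0,100,2.84,0.15,3.5,0,100,2.84,0.15,7,0,100,2.84,0.15,10,0]
}}

```text
clock: 3.07
eef_pos: [670.3, 41.4, 129.8]
tool_rot: [-3.142, -0.002, 1.678]
force: [-0.1, -0.4, 0.1]
width: 85.5
gripper_force: 0.0
```

>>> {"op": "arm_command", "data": {
  "series": [100,0,0,2,0,100,0,0,4,0,100,0,0,5.5,0,100,0,0,6.7,0,100,0,0,6.7,0]
}}

```text
clock: 3.48
eef_pos: [668.7, 40.1, 61.4]
tool_rot: [-3.137, -0.002, 1.676]
force: [0.0, -0.3, -0.5]
width: 85.5
gripper_force: 0.0
```

>>> {"op": "arm_command", "data": {
  "series": [0,0,0,0,0,0,0,0,0,0,0,0,0,0,0,0,0,0,0,0,0,0,0,0,0]
}}

```text
clock: 3.9
eef_pos: [671.7, 38.1, 66.0]
tool_rot: [3.139, -0.0, 1.674]
force: [-0.5, 0.7, 4.4]
width: 35.2
gripper_force: 59.6
```

>>> {"op": "arm_command", "data": {
  "series": [0,0,0,0,0,0,0,0,0,0,0,0,0,0,0,0,0,0,0,0,0,0,0,0,0]
}}

```text
clock: 4.32
eef_pos: [671.7, 38.1, 66.0]
tool_rot: [3.139, -0.0, 1.674]
force: [-1.3, -0.0, 5.7]
width: 35.3
gripper_force: 59.6
```

>>> {"op": "arm_command", "data": {
  "series": [0,0,0,-0.5,0,0,0,0,-1.5,0,0,0,0,-3.5,0,0,0,0,-6,0,0,0,0,-8,0]
}}

```text
clock: 4.73
eef_pos: [671.0, 37.8, 146.3]
tool_rot: [3.141, 0.0, 1.674]
force: [0.2, -0.2, -0.9]
width: 35.4
gripper_force: 60.0
```

>>> {"op": "arm_command", "data": {
  "series": [0,2,-0.3,0,0,0,5,-0.7,0,0,0,9,-1.2,0,0,0,12,-1.6,0,0,0,13.5,-1.8,0,0]
}}

```text
clock: 5.15
eef_pos: [637.3, 177.1, 144.8]
tool_rot: [-3.141, -0.004, 1.68]
force: [-0.0, 1.5, -1.7]
width: 35.2
gripper_force: 60.0
```

Run:
```python
from h import *
m=viewer.camera_model("wrist");p,d=viewer.get_image("wrist"); cv2.imwrite("pics/w2.png",p[:,:,::-1])
s=monitor.read_state();print(s["eef_pos"],s["tool_rot"],s["width"],s["force"])
hsv=cv2.cvtColor(p,cv2.COLOR_RGB2HSV)
mask=((hsv[...,1]<75)&(hsv[...,2]<145)).astype(np.uint8)
k,l,st,c=cv2.connectedComponentsWithStats(mask)
for i in range(1,k):
    if st[i,4]>800: print(st[i],c[i].round(),rect(m,l==i,7))
X=pts(m,d)
for n,lo,hi in(("hs",82,95),("mod",57,65),("enc",30,40)):
    w=(d>0)&(X[...,2]>lo)&(X[...,2]<hi)&(np.abs(X[...,0]-672)<60)&(np.abs(X[...,1]-9)<100)
    k,l,st,c=cv2.connectedComponentsWithStats(w.astype(np.uint8))
    for i in range(1,k):
        if st[i,4]>200: q=X[l==i]; print(n,st[i,4],c[i].round(),wrect(q),np.median(q[:,2]).round(1))
```

```text
[636.80511625 179.3100961  144.55453127] [-3.14066688 -0.00563117  1.68220355] 35.36780091901462 [-0.86774937  3.88837511 -1.12297139]
[   19     0   110   125 10787] [77. 61.] [452.1 276.4  84.5 107.7   6.2]
[ 230  141   54   53 2250] [257. 167.] [633.3 196.5  56.5  57.1  96.3]
[    7   236   505   148 32069] [256. 333.] [655.6   2.2 230.5 714.3  96.3]
mod 1215 [274. 319.] [669.9  45.7  36.4  49.4  92.1] 61.7
enc 672 [263. 300.] [663.6  39.8  52.9  71.4   5.4] 35.7
```

View pics/w2.png

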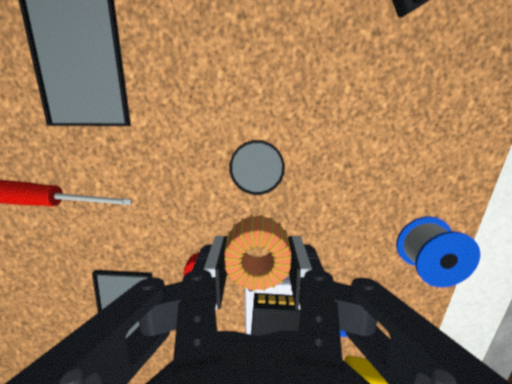

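The picture shows the choke held upright in the fingers (256,255), with the round tray at (257,167).

>>> {"op": "arm_command", "data": {
  "series": [0,0,0,1,0,0,0,0,3,0,0,0,0,5,0,0,0,0,5,0,0,0,0,5,0]
}}

```text
clock: 5.62
eef_pos: [638.4, 167.9, 93.2]
tool_rot: [-3.139, 0.002, 1.671]
force: [1.0, -0.5, -0.8]
width: 35.4
gripper_force: 60.1
```

>>> {"op": "arm_command", "data": {
  "series": [0,1.2,-0.1,0,0,0,2.5,-0.2,0,0,0,2.5,-0.2,2.5,0,0,2.5,-0.2,5,0,0,2.5,-0.2,6.5,0]
}}

```text
clock: 6.03
eef_pos: [633.6, 197.7, 28.4]
tool_rot: [-3.141, -0.001, 1.676]
force: [-1.0, 0.1, -0.7]
width: 35.3
gripper_force: 60.1
```

>>> {"op": "arm_command", "data": {
  "series": [0,0,0,0,0,0,0,0,0.5,0,0,0,0,1,0,0,0,0,1.5,0,0,0,0,1.8,0]
}}

```text
clock: 6.45
eef_pos: [634.9, 195.2, 11.7]
tool_rot: [3.14, -0.0, 1.674]
force: [-0.5, -0.2, -1.1]
width: 35.3
gripper_force: 60.1
```

>>> {"op": "arm_command", "data": {
  "series": [0,0,0,0,0,0,0,0,0,0,0,0,0,0.2,0,0,0,0,0.2,0,0,0,0,0.2,0]
}}

```text
clock: 6.87
eef_pos: [634.5, 195.1, 9.4]
tool_rot: [3.142, -0.0, 1.674]
force: [-1.0, 0.8, -1.2]
width: 35.4
gripper_force: 60.1
```

>>> {"op": "arm_command", "data": {
  "series": [0,0,0,0.1,0,0,0,0,0.2,0,0,0,0,0.2,0,0,0,0,0.3,0,0,0,0,0.3,0]
}}

```text
clock: 7.28
eef_pos: [634.6, 195.1, 8.9]
tool_rot: [3.141, -0.001, 1.674]
force: [-5.2, -0.3, 14.7]
width: 35.4
gripper_force: 61.8
```

>>> {"op": "arm_command", "data": {
  "series": [0,0,0,-0.2,0,0,0,0,-0.2,0,60,0,0,-0.2,0,70,0,0,-0.2,0,70,0,0,-0.2,0]
}}

```text
clock: 7.7
eef_pos: [634.4, 195.1, 8.0]
tool_rot: [-3.141, 0.0, 1.674]
force: [-0.1, -0.9, 0.1]
width: 59.8
gripper_force: 0.0
```

>>> {"op": "arm_command", "data": {
  "series": [80,0,0,-0.2,0,80,0,0,-2,0,100,0,0,-5,0,100,0,0,-9,0,100,0,0,-13,0]
}}

```text
clock: 8.12
eef_pos: [633.5, 194.7, 138.7]
tool_rot: [-3.139, 0.001, 1.673]
force: [1.6, 0.9, 0.3]
width: 85.5
gripper_force: 0.0
```

>>> {"op": "arm_command", "data": {
  "series": [100,0,0,-2,0,100,-4,0.6,-4,0,100,-8,1.2,-6,0,100,-10,1.8,-7,0,100,-10,1.8,-7,0]
}}

```text
clock: 8.53
eef_pos: [666.5, 87.5, 212.6]
tool_rot: [3.134, 0.007, 1.664]
force: [0.3, -2.2, -0.3]
width: 85.3
gripper_force: 0.0
```

>>> {"op": "arm_command", "data": {
  "series": [100,0,0,0,0,100,0,0,0,0,100,0,0,0,0,100,0,0,0,0,100,0,0,0,0]
}}

```text
clock: 8.95
eef_pos: [662.1, 98.9, 207.6]
tool_rot: [-3.14, -0.0, 1.676]
force: [0.7, 0.6, -0.2]
width: 85.2
gripper_force: 0.0
```

Run:
```python
from h import *
s=monitor.read_state();print(s["eef_pos"],s["tool_rot"],s["qd"].round(3))
m=viewer.camera_model("wrist");p,d=viewer.get_image("wrist"); cv2.imwrite("pics/w3.png",p[:,:,::-1]);np.savez("w3.npz",p=p,d=d)
X=pts(m,d)
for n,lo,hi in(("choke",15,30),("hs",80,95),("mod",57,65),("enc",30,40)):
    w=(d>0)&(X[...,2]>lo)&(X[...,2]<hi)&(np.abs(X[...,0]-672)<100)&(np.abs(X[...,1]-90)<180)
    k,l,st,c=cv2.connectedComponentsWithStats(w.astype(np.uint8))
    for i in range(1,k):
        if st[i,4]>200: q=X[l==i]; print(n,st[i,4],c[i].round(),wrect(q),np.median(q[:,2]).round(1))
mask=((cv2.cvtColor(p,cv2.COLOR_RGB2HSV)[...,1]<75)&(p.max(2)<145)).astype(np.uint8)
k,l,st,c=cv2.connectedComponentsWithStats(mask)
for i in range(1,k):
    if st[i,4]>800: print(c[i].round(),rect(m,l==i,7))
```

```text
[662.05296563  98.89735691 207.58622029] [-3.14032682e+00 -3.99854950e-04  1.67574692e+00] [ 0.001 -0.004  0.007 -0.004 -0.     0.003  0.002]
choke 739 [243.  91.] [634.1 194.3  37.2  37.3  99.5] 26.8
choke 448 [197. 191.] [585.9  68.4  27.6  37.3 180. ] 23.5
choke 394 [322. 240.] [7.587e+02 1.680e+01 2.660e+01 3.780e+01 1.000e-01] 23.5
mod 2025 [258. 237.] [671.4  13.2  49.9 100.1   2.2] 61.8
enc 846 [251. 213.] [669.7  11.2  61.1 128.7   4.4] 35.5
[89. 25.] [455.1 246.4  49.   83.3  96. ]
[243.  89.] [633.6 196.7  56.   56.7  96. ]
[258. 324.] [ 676.9 -103.2  346.4  892.    96.2]
[258. 237.] [674.7 -11.5  59.4 127.    2. ]
```

View pics/w3.png

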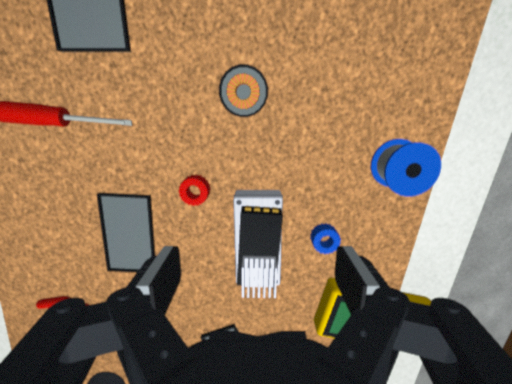

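The picture shows the choke centred in the round tray (243,91), and the heat sink's fins at about (260,278) on the module.

Run:
```python
from h import *
f=[("wrist",np.load("w3.npz")["p"],np.load("w3.npz")["d"],viewer.camera_model("wrist"))]
for n in("scene","side"):
    p,d=viewer.get_image(n); f.append((n,p,d,viewer.camera_model(n)))
for n,p,d,m in f:
    X=pts(m,d)
    w=(d>0)&(X[...,2]>67)&(X[...,2]<95)&(np.abs(X[...,0]-672)<60)&(np.abs(X[...,1]+10)<60)
    q=X[w]; print(n,w.sum(),wrect(q),q[:,:2].min(0),q[:,:2].max(0),np.percentile(q[:,2],90))
p,m=f[0][1],f[0][3]
c=p[150:320,200:320,::-1]; cv2.imwrite("pics/c3.png",cv2.resize(c,None,fx=4,fy=3.5,interpolation=cv2.INTER_CUBIC))
```

```text
wrist 1126 [674.8 -13.2  39.8  42.    5.6] [652.94686088 -34.92567803] [695.68686724   9.25982114] 88.26351709020258
scene 241 [675.8 -10.8  41.   45.4   3.4] [655.12394733 -34.31654373] [697.28115339  12.7966424 ] 86.88518594567996
side 243 [676.  -13.5  40.3  45.4   7.2] [654.79319803 -36.79875548] [698.51755226  10.16353268] 85.4739232626095
```

View pics/c3.png

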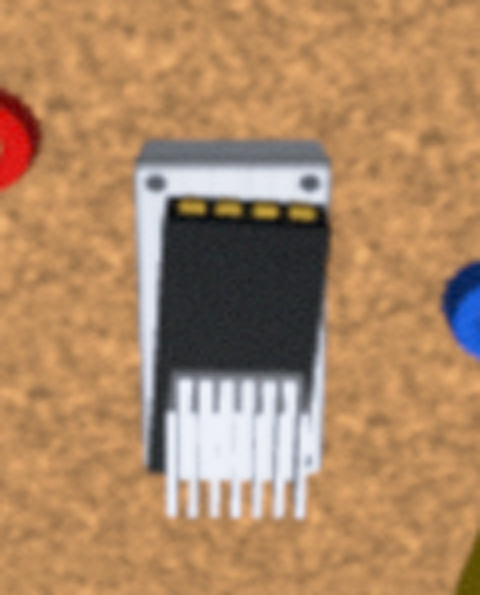

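The crop confirms the heat sink is square to the module within about 5°, with its fins along the tool's x axis. The current tool yaw suits it.

>>> {"op": "arm_command", "data": {
  "series": [100,-3,0,0,0,100,-7,0.1,0,0,100,-10,0.1,0,0,100,-11.3,0.1,0,0,100,-11.3,0.1,4,0]
}}

```text
clock: 9.52
eef_pos: [681.2, -22.3, 176.0]
tool_rot: [3.126, 0.006, 1.667]
force: [2.9, -0.1, 0.3]
width: 85.6
gripper_force: 0.0
```

>>> {"op": "arm_command", "data": {
  "series": [100,0,0,3,0,100,0,0,6,0,100,0,0,8,0,100,0,0,10,0,100,0,0,10.1,0]
}}

```text
clock: 9.93
eef_pos: [672.1, -13.8, 62.9]
tool_rot: [-3.134, -0.002, 1.674]
force: [-1.2, 0.0, -1.0]
width: 85.4
gripper_force: 0.0
```

>>> {"op": "arm_command", "data": {
  "series": [100,0,0,0,0,50,0,0,0,0,0,0,0,0,0,0,0,0,0,0,0,0,0,0,0]
}}

```text
clock: 10.35
eef_pos: [676.0, -14.8, 68.8]
tool_rot: [3.14, 0.0, 1.674]
force: [-2.8, -0.8, 48.2]
width: 38.6
gripper_force: 48.6
```

>>> {"op": "arm_command", "data": {
  "series": [0,0,0,0,0,0,0,0,0,0,0,0,0,0,0,0,0,0,0,0,0,0,0,0,0]
}}

```text
clock: 10.77
eef_pos: [676.5, -14.9, 69.0]
tool_rot: [3.139, 0.0, 1.674]
force: [0.9, 0.9, 6.2]
width: 38.5
gripper_force: 62.3
```

Closing pushed the tips onto the module, so I'll re-grip a little higher.

>>> {"op": "arm_command", "data": {
  "series": [0,0,0,-0.3,0,60,0,0,-0.3,0,60,0,0,-0.5,0,60,0,0,-0.8,0,60,0,0,-0.8,0]
}}

```text
clock: 11.18
eef_pos: [675.5, -14.9, 75.8]
tool_rot: [3.141, 0.0, 1.674]
force: [-0.2, -0.4, 0.5]
width: 51.3
gripper_force: 0.0
```

>>> {"op": "arm_command", "data": {
  "series": [60,0,0,0,0,0,0,0,0,0,0,0,0,0,0,0,0,0,0,0,0,0,0,0,0]
}}

```text
clock: 11.6
eef_pos: [675.5, -14.9, 75.6]
tool_rot: [3.141, 0.0, 1.674]
force: [0.3, 0.2, 3.2]
width: 38.1
gripper_force: 60.6
```

>>> {"op": "arm_command", "data": {
  "series": [0,0,0,0,0,0,0,0,-0.5,0,0,0,0,-1.5,0,0,0,0,-3,0,0,0,0,-4,0]
}}

```text
clock: 12.02
eef_pos: [675.5, -14.9, 116.6]
tool_rot: [3.141, 0.0, 1.674]
force: [0.7, 0.6, 0.0]
width: 38.1
gripper_force: 60.3
```

Run:
```python
from h import *
p,d=viewer.get_image("side"); cv2.imwrite("pics/s4.png",cv2.resize(p[100:260,200:400,::-1],None,fx=4,fy=3.7))
s=monitor.read_state();print(s["eef_pos"],s["tool_rot"],s["width"],s["force"])
```

```text
[676.9641672  -15.08927426 118.79307722] [3.13719096e+00 6.59136715e-04 1.67372756e+00] 38.16898126675313 [1.37470495 0.0713157  0.67057703]
```

View pics/s4.png

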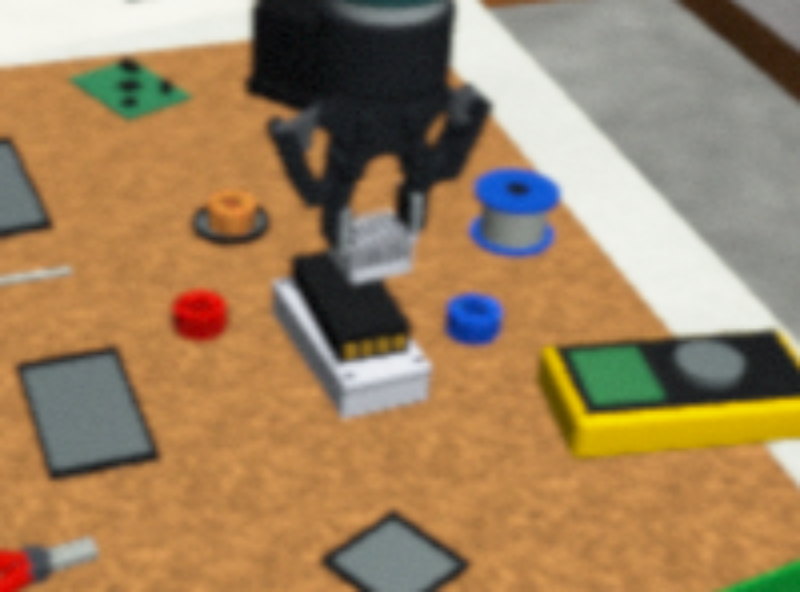

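The heat sink is held upright above the module at about (375,245) in the crop, and the module and enclosure are undisturbed.

>>> {"op": "arm_command", "data": {
  "series": [0,-1,-0.3,0,0,0,-3,-0.9,0,0,0,-5,-1.5,0,0,0,-7,-2.2,0,0,0,-9,-2.8,0,0]
}}

```text
clock: 12.48
eef_pos: [655.3, -109.0, 114.5]
tool_rot: [-3.14, 0.0, 1.673]
force: [-0.6, 0.1, -0.7]
width: 38.4
gripper_force: 60.3
```

>>> {"op": "arm_command", "data": {
  "series": [0,-2.5,-0.8,0,-5,0,-5,-1.6,0,-10,0,-7.5,-2.3,0,-15,0,-8.8,-2.8,0,-19,0,-8.8,-2.8,0,-22]
}}

```text
clock: 12.9
eef_pos: [634.8, -204.9, 114.7]
tool_rot: [-3.138, 0.002, 2.054]
force: [0.3, -0.0, -0.8]
width: 38.2
gripper_force: 60.3
```

>>> {"op": "arm_command", "data": {
  "series": [0,0,0,1,0,0,0,0,2,0,0,0,0,4,0,0,0,0,5,0,0,0,0,5,0]
}}

```text
clock: 13.32
eef_pos: [635.2, -195.6, 61.3]
tool_rot: [-3.137, -0.005, 2.058]
force: [-0.3, 0.3, -0.1]
width: 38.2
gripper_force: 60.3
```

Run:
```python
from h import *
for n in("scene","side"):
    p,d=viewer.get_image(n);m=viewer.camera_model(n);X=pts(m,d)
    w=(d>0)&(X[...,2]>45)&(X[...,2]<78)&(np.abs(X[...,0]-639)<60)&(np.abs(X[...,1]+196)<60)
    q=X[w]; print(n,w.sum(),wrect(q))
    cv2.imwrite(f"pics/{n}5.png",p[:,:,::-1])
s=monitor.read_state();print(s["eef_pos"],s["tool_rot"],s["width"],s["force"])
```

```text
scene 278 [ 634.  -198.2   46.1   58.    74.8]
side 341 [ 637.3 -197.3   41.3   66.2  109.5]
[ 637.36425618 -196.84511486   64.29619821] [-3.14019771e+00 -1.33956484e-03  2.05824841e+00] 38.34217425981641 [ 0.14804672  0.10919867 -0.6905422 ]
```

>>> {"op": "arm_command", "data": {
  "series": [0,0,0,1,0,0,0,0,2.3,0,0,0,0,3.5,0,0,0,0,4.2,0,0,0,0,4.2,0]
}}

```text
clock: 13.83
eef_pos: [636.1, -197.0, 20.7]
tool_rot: [-3.139, -0.003, 2.058]
force: [-1.1, 0.5, -0.2]
width: 38.0
gripper_force: 60.3
```

>>> {"op": "arm_command", "data": {
  "series": [0,0,0,0.1,0,0,0,0,0.2,0,0,0,0,0.3,0,0,0,0,0.4,0,0,0,0,0.4,0]
}}

```text
clock: 14.25
eef_pos: [638.0, -197.7, 19.5]
tool_rot: [3.141, 0.0, 2.058]
force: [-0.5, 1.1, -0.7]
width: 38.2
gripper_force: 60.3
```

>>> {"op": "arm_command", "data": {
  "series": [0,0,0,0.1,0,0,0,0,0.1,0,0,0,0,0.2,0,0,0,0,0.2,0,0,0,0,0.2,0]
}}

```text
clock: 14.67
eef_pos: [638.1, -197.8, 18.6]
tool_rot: [3.141, 0.0, 2.058]
force: [-3.4, 0.9, 6.7]
width: 38.5
gripper_force: 61.1
```

>>> {"op": "arm_command", "data": {
  "series": [0,0,0,-0.1,0,60,0,0,-0.1,0,70,0,0,-0.1,0,70,0,0,-0.1,0,70,0,0,-0.1,0]
}}

```text
clock: 15.08
eef_pos: [637.7, -197.6, 18.1]
tool_rot: [-3.141, -0.0, 2.058]
force: [-0.5, 1.1, 1.2]
width: 59.5
gripper_force: 0.0
```

>>> {"op": "arm_command", "data": {
  "series": [80,0,0,-1,0,80,0,0,-3,0,100,0,0,-6.5,0,100,0,0,-10.5,0,100,0,0,-14,0]
}}

```text
clock: 15.5
eef_pos: [637.8, -197.8, 160.8]
tool_rot: [3.141, 0.001, 2.058]
force: [0.8, -0.5, 0.5]
width: 85.5
gripper_force: 0.0
```

>>> {"op": "arm_command", "data": {
  "series": [100,1,0.8,0,0,100,3.5,2.5,0,0,100,6,4.4,0,0,100,8,6,0,0,100,9.5,7.1,0,0]
}}

```text
clock: 15.92
eef_pos: [656.7, -76.5, 158.8]
tool_rot: [3.14, -0.001, 2.061]
force: [0.2, 1.0, 0.1]
width: 85.5
gripper_force: 0.0
```

>>> {"op": "arm_command", "data": {
  "series": [100,2,1.5,0,6,100,4.5,3.4,0,12,100,6.5,4.9,0,18,100,7.6,5.7,0,24,100,7.6,5.7,0,25.7]
}}

```text
clock: 16.33
eef_pos: [671.3, 19.8, 158.3]
tool_rot: [3.141, -0.003, 1.612]
force: [0.8, 0.9, 0.1]
width: 85.3
gripper_force: 0.0
```

>>> {"op": "arm_command", "data": {
  "series": [100,0,0,0,0,100,0,0,0,0,100,0,0,0,0,100,0,0,0,0,100,0,0,0,0]
}}

```text
clock: 16.75
eef_pos: [670.8, 11.7, 158.5]
tool_rot: [3.142, 0.0, 1.608]
force: [0.7, 0.4, -0.0]
width: 85.5
gripper_force: 0.0
```

Run:
```python
from h import *
s=monitor.read_state();print(s["eef_pos"],s["tool_rot"])
for n in("scene","side","wrist"):
    m=viewer.camera_model(n);p,d=viewer.get_image(n);X=pts(m,d)
    cv2.imwrite(f"pics/{n}6.png",p[:,:,::-1])
    for nm,lo,hi,cx,cy,r in(("hs",10,45,639,-196,50),("mod",56,66,671,13,80),("enc",30,40,671,13,90),("choke",12,40,634,194,40)):
        w=(d>0)&(X[...,2]>lo)&(X[...,2]<hi)&(np.abs(X[...,0]-cx)<r)&(np.abs(X[...,1]-cy)<r)
        if w.sum()>60: q=X[w]; print(n,nm,w.sum(),wrect(q),np.percentile(q[:,2],[50,90]).round(1))
```

```text
[670.84341305  11.71981678 158.46959142] [3.14151429e+00 3.08151942e-04 1.60771420e+00]
scene hs 250 [ 638.9 -196.1   57.4   58.5  116.8] [23.2 29.7]
scene mod 506 [672.7  12.   52.8 104.2   1.9] [59.6 62.2]
scene enc 246 [674.6   9.1  62.3 132.9   3.1] [33.6 37.4]
scene choke 70 [642.3 195.7  23.4  38.7   3.5] [21.5 26.4]
side hs 354 [ 639.6 -200.6   42.2   51.1   28.9] [25.4 28.5]
side mod 452 [673.2  12.2  50.3 104.1   1.7] [59.1 60.7]
side enc 270 [670.8   7.2  62.9 128.8   8.8] [33.2 36.4]
side choke 106 [636.4 192.5  36.1  37.9 140.7] [22.4 25.1]
wrist hs 539 [ 636.7 -192.8   58.    59.5  118.1] [18.3 28.8]
wrist mod 5313 [671.4  12.9  50.   99.6   2.1] [61.8 62.6]
wrist enc 1528 [670.7  10.1  62.1 129.6   6.1] [35.5 36.6]
wrist choke 333 [635.7 180.1  10.   34.5  93.8] [24.6 27.4]
```

View pics/wrist6.png

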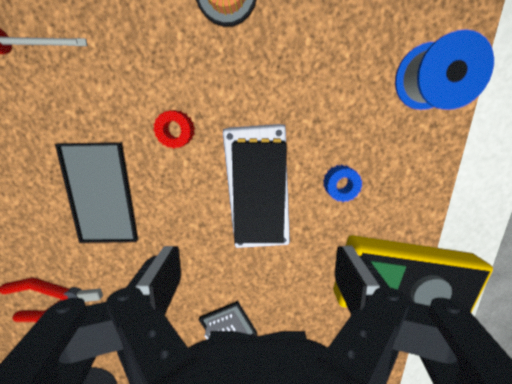

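The heat sink is in the square tray at (230,322). The module top is clear at (260,193), and the tool is already over it.

>>> {"op": "arm_command", "data": {
  "series": [100,0.1,0.1,2,0,100,0.1,0.1,5,0,100,0.1,0.1,8,0,100,0.1,0.1,10,0,100,0.1,0.1,11,0]
}}

```text
clock: 17.32
eef_pos: [669.7, 14.5, 45.1]
tool_rot: [-3.137, -0.0, 1.609]
force: [-1.2, -0.4, -0.2]
width: 85.4
gripper_force: 0.0
```

>>> {"op": "arm_command", "data": {
  "series": [100,0,0,0,0,60,0,0,0,0,0,0,0,0,0,0,0,0,0,0,0,0,0,0,0]
}}

```text
clock: 17.73
eef_pos: [673.3, 14.3, 50.6]
tool_rot: [3.138, 0.0, 1.609]
force: [-1.1, 0.2, 5.8]
width: 47.7
gripper_force: 62.9
```

>>> {"op": "arm_command", "data": {
  "series": [0,0,0,0,0,0,0,0,0,0,0,0,0,-0.3,0,0,0,0,-1,0,0,0,0,-2,0]
}}

```text
clock: 18.15
eef_pos: [670.8, 14.6, 68.0]
tool_rot: [-3.139, -0.0, 1.609]
force: [-0.4, -0.6, -2.4]
width: 48.1
gripper_force: 62.3
```

>>> {"op": "arm_command", "data": {
  "series": [0,0,0,-1,0,0,0,0,-3,0,0,0,0,-5,0,0,0,0,-6,0,0,0,-1,-6,0]
}}

```text
clock: 18.57
eef_pos: [666.0, 13.9, 132.2]
tool_rot: [3.132, 0.001, 1.61]
force: [-0.1, -0.1, -3.6]
width: 47.8
gripper_force: 62.6
```

>>> {"op": "arm_command", "data": {
  "series": [0,-0.2,-2,0,0,0,-0.5,-5,0,0,0,-0.8,-8,0,0,0,-1,-10,0,0,0,-1.2,-12,0,0]
}}

```text
clock: 18.98
eef_pos: [540.9, -2.8, 128.9]
tool_rot: [3.142, -0.0, 1.609]
force: [-0.2, -0.6, -3.3]
width: 48.1
gripper_force: 62.7
```

>>> {"op": "arm_command", "data": {
  "series": [0,-0.2,-2,0,0,0,-0.5,-4,0,0,0,-0.7,-5.3,0,-1,0,-0.7,-5.3,1,-1,0,-0.7,-5.3,2,-1]
}}

```text
clock: 19.4
eef_pos: [490.6, -11.6, 108.7]
tool_rot: [3.139, -0.0, 1.626]
force: [0.8, 0.3, -2.8]
width: 48.3
gripper_force: 62.7
```

>>> {"op": "arm_command", "data": {
  "series": [0,0,0,1,0,0,0,0,2.5,0,0,0,0,3,0,0,0,0,3,0,0,0,0,3,0]
}}

```text
clock: 19.82
eef_pos: [490.0, -11.7, 77.7]
tool_rot: [-3.141, 0.0, 1.626]
force: [-0.1, -0.2, -2.1]
width: 48.2
gripper_force: 62.7
```

Run:
```python
from h import *
s=monitor.read_state();print(s["eef_pos"],s["tool_rot"],s["force"])
for n in("scene","side","wrist"):
    m=viewer.camera_model(n);p,d=viewer.get_image(n);X=pts(m,d)
    cv2.imwrite(f"pics/{n}7.png",p[:,:,::-1])
    w=(d>0)&(X[...,2]>58)&(X[...,2]<85)&(np.abs(X[...,0]-489)<50)&(np.abs(X[...,1]+13)<80)&(p.max(2)<90)
    if w.sum()>60: print(n,wrect(X[w]))
    mask=((cv2.cvtColor(p,cv2.COLOR_RGB2HSV)[...,1]<75)&(p.max(2)<145)).astype(np.uint8)
    k,l,st,c=cv2.connectedComponentsWithStats(mask)
    for i in range(1,k):
        if 500<st[i,4]<20000: print(n,st[i,4],c[i].round(),rect(m,l==i,7))
```

```text
[489.98297531 -11.65501893  77.71093686] [-3.14078919e+00  6.29658423e-05  1.62649188e+00] [-0.10550139 -0.15851501 -2.0792886 ]
scene [490.6 -15.7  54.2 103.7   2.8]
scene 4763 [438. 128.] [767.7 579.6 310.  547.7 179.1]
scene 698 [300. 131.] [453.6 293.5  80.  149.7   6.1]
scene 815 [334. 275.] [865.3 -83.8  64.2 116.   83. ]
scene 3925 [131. 363.] [ 661.7 -573.2  123.3  256.   132.9]
side [489.8 -16.5  45.9 101.9   3.1]
side 1979 [280.  89.] [1028.2 1359.   207.6 2094.   165.1]
side 17338 [453.  78.] [1820.6 1132.4  873.5 2763.2  138. ]
side 1608 [209.  81.] [5.8790e+02 1.0934e+03 2.3350e+02 1.2691e+03 2.0000e-01]
side 1080 [444. 175.] [1126.2  119.6   79.   806.7  179.9]
side 3205 [215. 170.] [516.1 201.6 188.5 546.2   6. ]
side 2990 [ 17. 216.] [-45.7 217.4  99.1 565.6  15.7]
side 589 [380. 199.] [908.8 -72.   70.8 100.7  82.9]
side 633 [220. 315.] [ 438.4 -303.9   63.6   80.6  169.4]
wrist [486.7  36.8   0.7  48.9  93. ]
wrist 4293 [450. 187.] [650.6   4.3  48.3 147.  175.5]
```

View pics/side7.png

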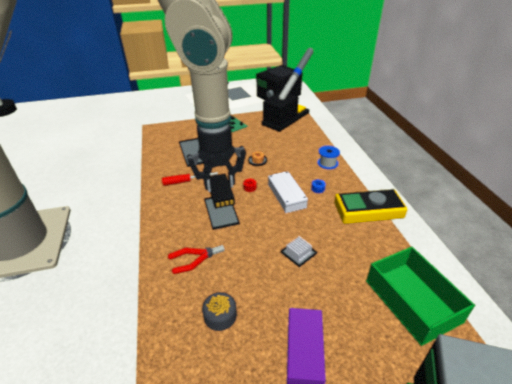

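The side view shows the module level over its tray at (222,200), and the heat sink seated in the square tray (298,252).

>>> {"op": "arm_command", "data": {
  "series": [0,0.1,-0.1,1,0,0,0.1,-0.1,2.5,0,0,0.1,-0.1,4,0,0,0.1,-0.1,5,0,0,0.1,-0.1,5.4,0]
}}

```text
clock: 20.38
eef_pos: [488.4, -10.6, 23.5]
tool_rot: [-3.141, -0.0, 1.627]
force: [-0.6, -0.1, -3.5]
width: 47.7
gripper_force: 62.7
```

>>> {"op": "arm_command", "data": {
  "series": [0,0,0,0,0,0,0,0,0.1,0,0,0,0,0.2,0,0,0,0,0.3,0,0,0,0,0.3,0]
}}

```text
clock: 20.8
eef_pos: [489.0, -10.6, 21.6]
tool_rot: [3.141, 0.0, 1.627]
force: [-0.1, 0.5, -3.2]
width: 47.9
gripper_force: 62.7
```

>>> {"op": "arm_command", "data": {
  "series": [0,0,0,0,0,0,0,0,0.1,0,0,0,0,0.1,0,0,0,0,0.1,0,0,0,0,0.1,0]
}}

```text
clock: 21.22
eef_pos: [488.7, -10.7, 20.3]
tool_rot: [-3.142, 0.0, 1.627]
force: [-0.4, 0.5, -2.4]
width: 47.8
gripper_force: 62.7
```

>>> {"op": "arm_command", "data": {
  "series": [0,0,0,0.1,0,0,0,0,0.1,0,0,0,0,0.1,0,0,0,0,0.2,0,0,0,0,0.2,0]
}}

```text
clock: 21.63
eef_pos: [488.8, -10.7, 19.5]
tool_rot: [3.141, -0.001, 1.626]
force: [-3.6, -1.1, 13.4]
width: 47.9
gripper_force: 64.6
```

>>> {"op": "arm_command", "data": {
  "series": [0,0,0,-0.1,0,80,0,0,-0.1,0,80,0,0,-0.1,0,80,0,0,-0.1,0,80,0,0,-0.1,0]
}}

```text
clock: 22.05
eef_pos: [488.8, -10.7, 19.2]
tool_rot: [-3.142, 0.0, 1.627]
force: [0.2, 0.3, -0.7]
width: 68.3
gripper_force: 0.0
```

>>> {"op": "arm_command", "data": {
  "series": [85,0,0,-1,0,100,0,0,-3,0,100,0,0,-6.5,0,100,0,0,-10,0,100,0,0,-13,0]
}}

```text
clock: 22.47
eef_pos: [488.6, -10.9, 151.7]
tool_rot: [3.141, 0.0, 1.626]
force: [0.9, 0.0, 0.4]
width: 85.2
gripper_force: 0.0
```

>>> {"op": "arm_command", "data": {
  "series": [100,0.1,2,0,0,100,0.2,5,0,0,100,0.3,8.5,0,0,100,0.5,12,0,0,100,0.5,14,0,-2.8]
}}

```text
clock: 22.88
eef_pos: [631.9, 3.4, 150.4]
tool_rot: [3.138, 0.0, 1.677]
force: [1.0, 0.5, 0.2]
width: 85.7
gripper_force: 0.0
```

>>> {"op": "arm_command", "data": {
  "series": [100,0.4,2,0,0,100,0.5,4.3,0,0,100,0.5,4.3,0,0,100,0.5,4.3,0,0,100,0.5,4.3,0,0]
}}

```text
clock: 23.3
eef_pos: [669.2, 11.3, 149.3]
tool_rot: [-3.14, 0.0, 1.675]
force: [-0.1, -0.9, 0.0]
width: 85.3
gripper_force: 0.0
```

Run:
```python
from h import *
s=monitor.read_state();print(s["eef_pos"],s["tool_rot"])
for n in("scene","side","wrist"):
    m=viewer.camera_model(n);p,d=viewer.get_image(n);X=pts(m,d)
    cv2.imwrite(f"pics/{n}8.png",p[:,:,::-1])
    for nm,lo,hi,cx,cy,r in(("mod",22,40,489,-13,75),("enc",25,42,671,13,80)):
        w=(d>0)&(X[...,2]>lo)&(X[...,2]<hi)&(np.abs(X[...,0]-cx)<r)&(np.abs(X[...,1]-cy)<r)
        k,l,st,c=cv2.connectedComponentsWithStats(w.astype(np.uint8)); i=1+st[1:,4].argmax()
        q=X[l==i]; print(n,nm,st[i,4],wrect(q),np.percentile(q[:,2],[10,50,90]).round(1))
```

```text
[669.22809912  11.25029079 149.30507465] [-3.13987415e+00  1.79963836e-04  1.67511376e+00]
scene mod 457 [490.1 -12.3  55.2 102.7   3.9] [25.5 28.5 31.2]
scene enc 838 [673.1   9.5  64.5 133.6   6.7] [30.  33.5 36.2]
side mod 537 [490.6 -13.9  50.  103.9   3. ] [26.2 27.8 29.2]
side enc 759 [672.7   7.6  62.5 131.    6.4] [30.7 33.  34.3]
wrist mod 4954 [488.6 -11.1  51.5 102.9   3.1] [29.4 30.8 31.7]
wrist enc 7543 [670.7  10.1  62.3 129.9   6. ] [34.7 35.7 36.6]
```

View pics/wrist8.png

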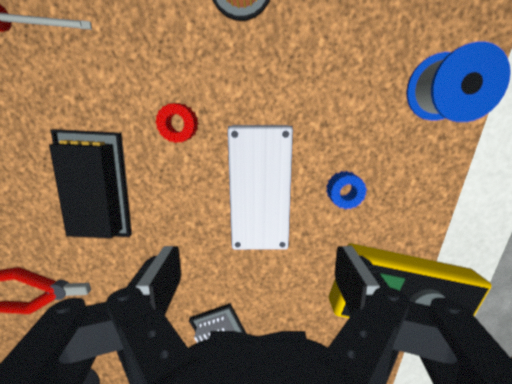

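The module lies flat in its tray (90,187), and the enclosure is free under the tool at (260,187).

>>> {"op": "arm_command", "data": {
  "series": [100,-0.1,0.2,2,0,100,-0.1,0.2,5,0,100,-0.1,0.2,8.5,0,100,-0.1,0.2,11.5,0,100,-0.1,0.2,12.9,0]
}}

```text
clock: 23.87
eef_pos: [669.2, 11.0, 16.7]
tool_rot: [-3.135, -0.001, 1.675]
force: [-1.2, 0.1, 0.0]
width: 85.5
gripper_force: 0.0
```

>>> {"op": "arm_command", "data": {
  "series": [100,0,0,0,0,70,0,0,0,0,0,0,0,0,0,0,0,0,0,0,0,0,0,0,0]
}}

```text
clock: 24.28
eef_pos: [674.0, 10.5, 23.1]
tool_rot: [3.138, 0.0, 1.675]
force: [-1.3, -0.0, 8.5]
width: 59.8
gripper_force: 66.2
```

>>> {"op": "arm_command", "data": {
  "series": [0,0,0,0,0,0,0,0,0,0,0,0,0,-0.3,0,0,0,0,-1,0,0,0,0,-2,0]
}}

```text
clock: 24.7
eef_pos: [671.6, 11.2, 40.2]
tool_rot: [-3.14, -0.001, 1.676]
force: [-0.5, -0.8, -3.6]
width: 59.8
gripper_force: 65.6
```

>>> {"op": "arm_command", "data": {
  "series": [0,0,0,-1,0,0,0,0,-3,0,0,0,0,-5.5,0,0,0,0,-8,0,0,0.8,-0.5,-9,0]
}}

```text
clock: 25.12
eef_pos: [670.1, 15.6, 135.1]
tool_rot: [3.133, 0.003, 1.673]
force: [1.7, -0.3, -4.8]
width: 59.6
gripper_force: 66.2
```

>>> {"op": "arm_command", "data": {
  "series": [0,2,-1.2,0,0,0,4.5,-2.8,0,0,0,7,-4.3,0,0,0,9.6,-5.9,0,0,0,12.1,-7.5,0,0]
}}

```text
clock: 25.53
eef_pos: [577.6, 132.6, 130.4]
tool_rot: [-3.141, -0.001, 1.676]
force: [-0.4, 1.4, -4.3]
width: 59.8
gripper_force: 66.1
```

>>> {"op": "arm_command", "data": {
  "series": [0,2.5,-1.6,0,0,0,5,-3.1,0,0,0,7.5,-4.7,0,0,0,10,-6.2,0,0,0,12.1,-7.5,0,0]
}}

```text
clock: 25.95
eef_pos: [489.6, 245.7, 130.4]
tool_rot: [-3.14, -0.001, 1.677]
force: [-0.1, 0.5, -4.6]
width: 59.6
gripper_force: 66.1
```

>>> {"op": "arm_command", "data": {
  "series": [0,2,-1.2,0,0,0,4,-2.4,0,0,0,5.2,-3.3,0,0,0,5.2,-3.3,1,0,0,5.2,-3.3,2,0]
}}

```text
clock: 26.37
eef_pos: [453.1, 293.2, 110.4]
tool_rot: [3.141, -0.001, 1.679]
force: [0.8, -0.1, -4.3]
width: 59.7
gripper_force: 66.2
```

>>> {"op": "arm_command", "data": {
  "series": [0,0,0,1,0,0,0,0,2.5,0,0,0,0,3,0,0,0,0,3,0,0,0,0,3,0]
}}

```text
clock: 26.78
eef_pos: [454.3, 290.5, 79.9]
tool_rot: [-3.141, 0.001, 1.674]
force: [0.3, -0.5, -3.7]
width: 59.8
gripper_force: 66.3
```

Run:
```python
from h import *
s=monitor.read_state();print(s["eef_pos"],s["tool_rot"],s["force"],s["width"])
for n in("scene","side"):
    m=viewer.camera_model(n);p,d=viewer.get_image(n);X=pts(m,d)
    cv2.imwrite(f"pics/{n}9.png",p[:,:,::-1])
    w=(d>0)&(X[...,2]>65)&(X[...,2]<92)&(np.abs(X[...,0]-452)<80)&(np.abs(X[...,1]-291)<100)&(p.min(2)>120)
    if w.sum()>60: print(n,w.sum(),wrect(X[w]),np.percentile(X[w][:,2],90))
```

```text
[454.28909322 290.50101458  79.89259893] [-3.14085251e+00  8.41857225e-04  1.67390429e+00] [ 0.3485288  -0.47217266 -3.65707446] 59.7808847265411
scene 295 [455.7 282.1  60.2 122.5   7.5] 91.33950425103511
side 548 [454.6 286.4  67.9 133.8   8.6] 91.15004130421958
```

View pics/scene9.png

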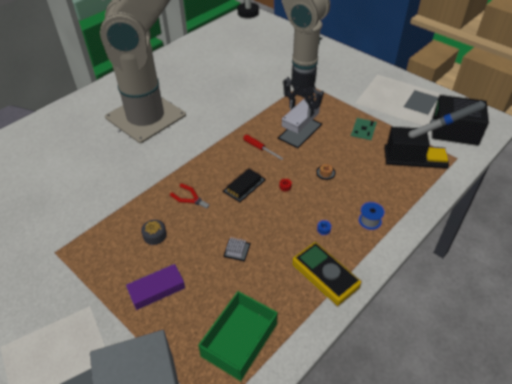

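The scene view shows the enclosure level over the large tray at (298,118).

>>> {"op": "arm_command", "data": {
  "series": [0,0.2,-0.1,1,0,0,0.2,-0.1,2.3,0,0,0.2,-0.1,3.6,0,0,0.2,-0.1,4.7,0,0,0.2,-0.1,5,0]
}}

```text
clock: 27.3
eef_pos: [451.8, 293.1, 28.6]
tool_rot: [-3.139, 0.001, 1.676]
force: [-0.8, -1.0, -4.1]
width: 59.7
gripper_force: 66.3
```

>>> {"op": "arm_command", "data": {
  "series": [0,0,0,0,0,0,0,0,0.1,0,0,0,0,0.2,0,0,0,0,0.3,0,0,0,0,0.3,0]
}}

```text
clock: 27.72
eef_pos: [453.0, 293.6, 27.6]
tool_rot: [3.141, -0.0, 1.676]
force: [-1.1, 0.5, -3.6]
width: 59.8
gripper_force: 66.3
```

>>> {"op": "arm_command", "data": {
  "series": [0,0,0,0,0,0,0,0,0.1,0,0,0,0,0.1,0,0,0,0,0.1,0,0,0,0,0.1,0]
}}

```text
clock: 28.13
eef_pos: [452.8, 293.4, 26.3]
tool_rot: [-3.142, -0.0, 1.676]
force: [-0.3, 0.5, -3.9]
width: 59.4
gripper_force: 66.3
```

>>> {"op": "arm_command", "data": {
  "series": [0,0,0,0.1,0,0,0,0,0.1,0,0,0,0,0.1,0,0,0,0,0.2,0,0,0,0,0.2,0]
}}

```text
clock: 28.55
eef_pos: [452.8, 293.4, 26.0]
tool_rot: [3.141, -0.001, 1.675]
force: [-4.0, -1.0, 14.7]
width: 59.6
gripper_force: 68.5
```

Contact came at the predicted height. Release, rise, back off and check.

>>> {"op": "arm_command", "data": {
  "series": [0,0,0,-0.1,0,90,0,0,-0.1,0,90,0,0,-0.1,0,90,0,0,-0.1,0,90,0,0,-0.1,0]
}}

```text
clock: 28.97
eef_pos: [453.0, 293.5, 25.2]
tool_rot: [3.141, -0.0, 1.676]
force: [0.3, -0.4, -0.1]
width: 77.0
gripper_force: 0.0
```

>>> {"op": "arm_command", "data": {
  "series": [95,0,0,-1,0,100,0,0,-3,0,100,0,0,-6.5,0,100,0,0,-10,0,100,0,0,-13,0]
}}

```text
clock: 29.38
eef_pos: [453.0, 293.2, 157.8]
tool_rot: [3.141, -0.0, 1.675]
force: [0.7, 0.6, 1.0]
width: 85.5
gripper_force: 0.0
```

>>> {"op": "arm_command", "data": {
  "series": [100,-2,0.5,-2,0,100,-5,1,-4,0,100,-8,2,-6,0,100,-10,2,-6,0,100,-10,2,-6,0]
}}

```text
clock: 29.8
eef_pos: [485.1, 190.5, 217.7]
tool_rot: [3.138, 0.001, 1.668]
force: [0.0, 0.4, -0.1]
width: 85.7
gripper_force: 0.0
```

>>> {"op": "arm_command", "data": {
  "series": [100,0,0,0,0,100,0,0,0,0,100,0,0,0,0,100,0,0,0,0,100,0,0,0,0]
}}

```text
clock: 30.22
eef_pos: [482.7, 196.9, 214.9]
tool_rot: [-3.141, 0.0, 1.677]
force: [0.2, -0.2, 0.4]
width: 85.3
gripper_force: 0.0
```

Run:
```python
from h import *
s=monitor.read_state();print(s["eef_pos"],s["width"],s["force"])
for n in("scene","side","wrist"):
    m=viewer.camera_model(n);p,d=viewer.get_image(n);X=pts(m,d)
    cv2.imwrite(f"pics/{n}10.png",p[:,:,::-1])
    for nm,lo,hi,cx,cy,r in(("enc",28,50,452,291,90),("mod",22,40,489,-13,75),("hs",12,40,639,-196,40),("choke",14,40,634,194,40)):
        w=(d>0)&(X[...,2]>lo)&(X[...,2]<hi)&(np.abs(X[...,0]-cx)<r)&(np.abs(X[...,1]-cy)<r)
        k,l,st,c=cv2.connectedComponentsWithStats(w.astype(np.uint8))
        if k<2: continue
        i=1+st[1:,4].argmax(); q=X[l==i]; print(n,nm,st[i,4],wrect(q),np.percentile(q[:,2],[10,50,90]).round(1))
```

```text
[482.67876343 196.93540295 214.90476414] 85.32842945859016 [ 0.17050779 -0.22950534  0.43213919]
scene enc 538 [454.2 292.1  65.1 137.    6.3] [32.4 36.3 39.4]
scene mod 458 [489.8 -12.6  53.3 105.1   2.8] [25.4 28.3 31.5]
scene hs 227 [ 636.3 -192.9   41.6   49.6   28.7] [15.6 24.4 29.9]
scene choke 109 [636.2 194.9  36.8  39.1  45.1] [17.  23.3 26.6]
side enc 462 [454.7 290.4  62.4 133.4   6.3] [33.4 35.6 37.1]
side mod 536 [490.7 -13.7  50.4 102.    3.2] [26.2 27.9 29.2]
side hs 345 [ 638.3 -197.2   40.1   41.6  117.6] [16.4 25.2 28.8]
side choke 96 [636.7 192.4  36.9  38.9 136.2] [16.  22.9 24.9]
wrist enc 6885 [452.2 293.   62.3 130.9   6. ] [37.7 38.7 39.7]
wrist mod 1831 [488.   -8.5  50.   98.8   3.2] [29.6 30.8 31.7]
wrist choke 674 [633.1 195.5  37.3  37.4  76.6] [18.8 26.3 27.5]
```

View pics/wrist10.png

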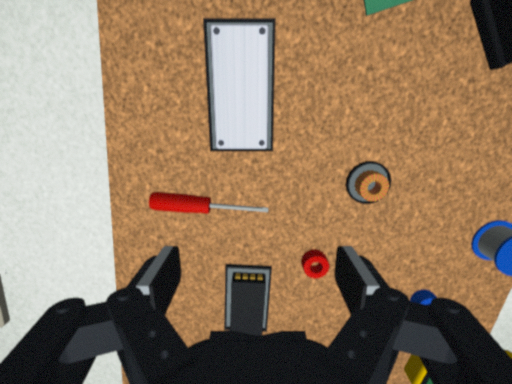

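View pics/side10.png

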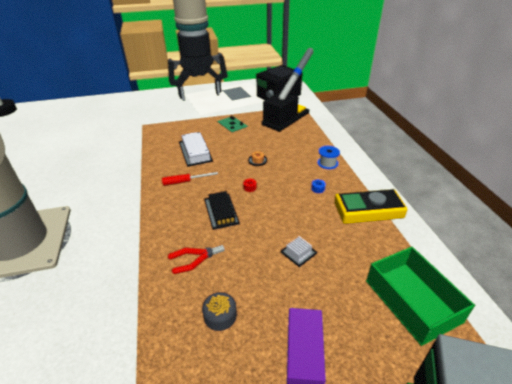

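All four parts lie flat inside their rims: enclosure (241,85), module (248,297) and choke (370,183) in the wrist view, heat sink (298,250) in the side view. Heights and centres check out, so I'm handing in.

```bash
python3 -c "
from cell import workorder
print(workorder.finish_job())"
```

```text
the job is handed in; nothing more can be done
None
```

All four parts are lying flat in their own trays, within a few millimetres of centre by the camera measurements. The screwdriver and tip cleaner were left untouched, and I handed the job in at about 30 s on the robot's clock; no verdict came back.

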